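# Hang the nib tray under the header board

### The job

On the stand a small slate header board hangs from a sprung hanger, with a square wire loop below it. Take the nib tray that has the open snap hook on top, by its wooden tab, carry it level, hang its hook on the lower bar of that loop, and draw it down gently until the bar has sprung past the catch into the top of the hook and the catch has closed again under it; then let go and leave it hanging still. Do not strain the hanger, and leave the tray with the closed ring and the other things where they are.

Things in the scene. Friction and masses are not known exactly. Their poses are not given: they have to be found in the camera images.
- stand: Dark steel display stand, fixed. Origin on the table below the hanging board; x points from the open front through the board to the post behind. Foot 150 x 100 x 14 mm (x from -15 to 135 mm), post at x = 105, y = 35 mm, 400 mm high; an arm at 395 mm carries a sprung hanger over the origin. The hanger gives several mm or cm when pulled down and rises again; it meets a hard stop at about 12 N.
- board: Slate board, 6 mm thick (x), 140 wide (y), 50 high; origin at its hinge on the hanger, board 20 to 70 mm below it, swings freely about y; x points to the post. Under it a square loop of 6 mm steel wire: uprights at y = +-22 mm, 38 mm apart inside, lower bar 125 mm below the origin; 52 mm from the bar's top to the board's underside.
- loop_bar (a point): Middle of the loop's lower bar (6 mm thick, runs along the board's y), about 200 mm above the table at rest.
- tray: The nib tray to hang, about 260 g: wooden base 60 x 110 mm (x, y) with grey foam and nibs, 24 mm high; thin wire arch 95 mm high with an open snap hook on top. Origin at the centre of the underside, z up. To hang it, face it like the stand, pass the hook's free end in +x direction through the loop above the bar, then draw it down.
- hook_seat (a point): Centre of the bar when seated in the hook: z = 137 mm of the tray. Hook of 6 mm wire in the tray's x-z plane, open downwards: shank at x = -10 mm, outer top 146 mm, free end at x = +10 mm reaching down to 109 mm; gap 14 mm, closed at 117 mm by a spring catch. Drawn down with some 6 to 11 N the bar pushes the catch in and it closes below the bar; else the tray hangs on the catch, 20 mm low.
- grip_tab (a point): Centre of the tray's wooden grip tab: upright tab 10 mm thick (y), 43 mm long (x, from -22 to -65 mm), 30 mm high (85 to 115 mm above the underside), on the tray's -x side, free on both sides.
- catch (a joint): Spring catch of the tray's hook: 0 closed, up to 1.45 rad pushed open inwards; springs back to 0.
- ring_tray: Bystander: a nib tray like the other, with the same tab, but on top a closed round ring 46 mm across, facing front, instead of the hook. Origin at the centre of the underside. Leave alone.
- ink_a: Bystander: ink jar 40 mm across, 60 high; origin under its centre.
- ink_b: Bystander: ink jar 40 mm across, 65 high; origin under its centre.
- ink_c: Bystander: black ink jar 44 mm across, 70 high; origin under its centre.
- pen: Bystander: dark blue pen 120 mm long (x), 12 thick, lying.
- loupe: Bystander: brass eyepiece ring 36 mm across, 22 high.
- nib_box: Bystander: grey box 50 x 30 x 18 mm.
There are look-alikes about, which are no part of the job. What is shaped like the tray but purple or red is not meant.

How it is judged:
On the way, in this order (a step that is already met when the one before it is completed fails the run):
1. the hook tray is lifted off the table (height (world z) of tray above 0.04 m and contact force between tray and the fingers above 0.5 N), for 0.2 s.
2. the bar has passed the catch into the top of the hook and the catch has closed (z of loop_bar in the frame of tray between 0.128 and 0.1415 m and x of loop_bar in the frame of tray between -0.0085 and 0.0085 m and y of loop_bar in the frame of tray between -0.021 and 0.021 m and value of joint catch below 0.25 rad), for 0.2 s.
At the end, for the whole second after the job is handed in: The loop's bar is seated in the top of the tray's hook (bar centre within 9 mm below the seat, between the hook's sides), the catch is closed below it (under 0.25 rad), and the tray hangs free and still (under 0.04 m/s and 0.4 rad/s, tilted under 0.25 rad, more than 30 mm above the table), released (all of step 2 and linear speed of tray below 0.04 m/s and angular speed of tray below 0.4 rad/s and angle between tray's own z axis and vertical below 0.25 rad and height (world z) of tray above 0.03 m and contact force between tray and the fingers below 0.1 N); the robot touches nothing.
It fails at once if the tray strains the board's loop and hanger (over 18 N) (contact force between board and tray above 18 N).
It fails at once if the tray is tipped by more than 0.5 rad (angle between tray's own z axis and vertical above 0.5 rad).
It fails at once if the robot leans on the board (over 8 N) (contact force between board and the arm above 8 N or contact force between board and the fingers above 8 N).
It fails at once if a bystander is moved by more than 25 mm (distance of any of ring_tray, ink_a, ink_b, ink_c, pen, loupe, nib_box from where it was at the start of the episode above 0.025 m).
It also fails if it takes over 59 s, if anything falls off the work surface, if the arm or the gripper's body presses on something with over 40 N, if the wrist force passes 120 N, or if a joint passes its speed limit or range.

### The arm

A 7-joint arm with a two-finger parallel gripper is mounted at the origin on the work surface. World frame = base frame: x ahead of the robot, y to its left, z up, the work surface at z = 0. Lengths are in m, angles in rad, forces in N, time in s.
With the tool pointing down it reaches from about 0.4 to 0.75 m from the base axis. Payload 19.5 kg.
Tool frame: the origin (TCP) lies midway between the tips of the shut fingers; the grasp point (between the pads) lies 19 mm behind it; z points along the fingers, x is the direction in which the jaws open and shut, and the axes are right-handed (so a half turn about z gives the same grasp; the last joint's range is limited). The gripper opens to 85 mm and grips with 20 to 120 N. Pads are 22 mm wide; open, the fingers measure 114 mm over their backs; the gripper's body (76 mm by 85 mm) begins 54 mm behind the grasp point. The pads swing forward as they close: fully open they stand 13 mm farther back than shut.
Start: joints at [-1.38, 0.707, -0.028, 1.485, 0.022, 0.951, -0.075], TCP at [0.133, 0.559, 0.231] pointing down, gripper open.
Joint ranges: [-2.71, 2.71], [-0.32, 2.16], [-1.57, 1.52], [0, 2.45], [-1.46, 4.6], [0, 2.02], [-2.83, 2.83]. Speed limits (rad/s): [1.89, 1.89, 2.57, 2.57, 3.01, 3.01, 3.01].

### API

Orientations are given as [roll, pitch, yaw] about the fixed x, y, z axes, in that order (R = Rz(yaw) Ry(pitch) Rx(roll)).
In Python, from cell import env gives the robot as it stands. The module is installed in compiled form; this text tells all that it offers.
- The arm moves only by the tool arm_command, never from a script. Its argument "series" is text: rows parted by semicolons, each of 7 numbers parted by spaces: the shift along the tool's x, y, z in m, then the turn, a rotation vector about the tool's x, y, z in degrees, then the finger opening in m, from 0 to 0.0854. In form: tx ty tz ax ay az gripper; .... A call has 1 to 8 rows; each row is the pose to reach, as a shift and turn from the pose commanded when the call began, along the tool's axes at that moment; what a row does not reach only later rows make up. A row lasts 1/10 s, in which the tool goes at most 50 mm and 8.59 degrees, less where a joint would pass 70% of its speed; a pose out of reach is approached as far as the arm can. A call with a gripper value outside its range is refused whole. The fingers move at their own pace and stop on an object; the grip force is fixed at half the most. Time passes only in rows, so rows that repeat a pose let the fingers close. It gives the time, the measured TCP pose, the force and the opening at its end, in the units of the state.
- env.read_state(): the state, without advancing time (a new reading comes with each control period).
- env.snapshot(name): name is "scene" or "side" or "wrist"; returns a dict with "frame" (384x512x3 uint8, red, green, blue), "depth" (384x512 float32, m along the optical axis (not along the pixel's ray), 0 where there is no reading), "K" (3x3 intrinsics, pixels), "k1" (the pictures are not rectified: a ray, as slopes to the right and down, at radius r is drawn at 1 + k1 r^2 times it, then the intrinsics apply), "R" (3x3) and "t" (3): a world point X has camera coordinates R X + t; the wrist camera has in their place "tool_from_camera" (4x4, takes a point from camera to tool coordinates, whose origin is the TCP and whose axes are the tool frame's). Camera axes: x right, y down, z forward; pixel columns grow to the right and rows downward; lengths in m; the calibration is good to about 2 mm. A picture is of the moment at which its call begins: read the wrist's pose just before it.
- env.close_job(): hands the job in, once; it reports no verdict.
The state is a dict: "t": time; "qpos": joint angles; "joint_velocities": joint speeds; "joint_efforts": joint torques, N m; "eef_pos": TCP position; "ee_rot": TCP orientation; "ft_force": force on the tool from outside, world axes, zero at the start; "ft_torque": the same for the moment, N m; "gripper_width": finger opening in m.
Only numpy, scipy, OpenCV 4.12 (cv2) and the standard library are available. Lean on these libraries where they do the work, as an engineer would, in place of code of your own. Each camera call takes 0.05 s, during which the arm holds its last target.

## Working session

There is one attempt and no reset: what is moved stays moved. The work goes in short steps, Python scripts to look and compute and a tool call to move; the robot and the scene stay as the last step left them, time stands still between calls to the robot, and variables do not carry over. Pictures are saved under pics/ and viewed, and the job is handed in when it is done.

Besides the shell and the picture viewer there is one more tool, called after "Call:" as a command line: name --argument value ..., lists and objects as JSON in quotes. arm_command: Moves the arm, as the interface text tells. Its arguments: {"type":"object","properties":{"series":{"type":"string"}},"required":["series"]}

```bash
mkdir -p pics; cat > h.py <<'E'
import numpy as np, cv2, pickle
from cell import env
from scipy.spatial.transform import Rotation as Rn
def snap(n,save=None):
    st=env.read_state(); s=env.snapshot(n); s=dict(s); s['st']=st
    if save:
        cv2.imwrite('pics/'+save+'.png',s['frame'][:,:,::-1]); pickle.dump(s,open(save+'.pkl','wb'))
    return s
def pose(st):
    T=np.eye(4);T[:3,3]=st['eef_pos'];r=np.array(st['ee_rot'])
    T[:3,:3]=Rn.from_euler('xyz',r).as_matrix() if r.size==3 else r.reshape(3,3)
    return T
def world(s):
    K=s['K'];h,w=s['depth'].shape
    u,v=np.meshgrid(np.arange(w),np.arange(h))
    x=(u-K[0,2])/K[0,0];y=(v-K[1,2])/K[1,1]
    k=float(s['k1']);rd=np.hypot(x,y);r=rd.copy()
    for _ in range(15): r=rd/(1+k*r*r)
    f=np.where(rd>0,r/np.maximum(rd,1e-9),1)
    d=s['depth'];P=np.stack([x*f*d,y*f*d,d],-1)
    if 'R' in s and s.get('R') is not None: return (P-np.array(s['t']))@np.array(s['R'])
    T=pose(s['st'])@np.array(s['tool_from_camera']); return P@T[:3,:3].T+T[:3,3]
def proj(s,X):
    X=np.atleast_2d(X)
    if 'R' in s and s.get('R') is not None: c=X@np.array(s['R']).T+np.array(s['t'])
    else:
        T=np.linalg.inv(pose(s['st'])@np.array(s['tool_from_camera'])); c=X@T[:3,:3].T+T[:3,3]
    a=c[:,:2]/c[:,2:];r2=(a**2).sum(1,keepdims=True);a=a*(1+float(s['k1'])*r2)
    return a*[s['K'][0,0],s['K'][1,1]]+[s['K'][0,2],s['K'][1,2]]
E
python3 - <<'E'
from h import *
print(env.read_state())
for n in ['scene','side','wrist']:
    s=snap(n,n+'0'); print(n,{k:s[k] for k in s if k not in('frame','depth','st')})
E
```

```text
{'t': 0.0, 'qpos': array([-1.37968887,  0.70709562, -0.02764691,  1.48496035,  0.02202548,
        0.95087416, -0.07551608]), 'joint_velocities': array([ 0.00159101, -0.00023897, -0.00033731, -0.00151159,  0.00113718,
       -0.00093857,  0.00225903]), 'joint_efforts': array([ 2.79949536e-04, -8.83201861e+01,  1.23460103e+00, -2.36178195e+01,
        1.68306904e-02,  6.36782046e-03, -3.69716281e-05]), 'eef_pos': array([0.13259478, 0.55925759, 0.23084053]), 'ee_rot': array([3.14156013e+00, 1.03381980e-03, 1.33800975e+00]), 'ft_force': array([ 0.55975881, -0.39108828,  0.38114944]), 'ft_torque': array([ 0.002072  ,  0.02142852, -0.03154531]), 'gripper_width': 0.08542095353648971}
scene {'K': array([[494.58359926,   0.        , 263.61758076],
       [  0.        , 494.58359926, 190.22916246],
       [  0.        ,   0.        ,   1.        ]]), 'k1': 0.00047731907587326126, 'R': array([[-0.86569532,  0.50019702,  0.01935349],
       [ 0.33638741,  0.60994988, -0.71749889],
       [-0.37069546, -0.61462516, -0.69629074]]), 't': array([0.50534594, 0.07637341, 1.6178295 ])}
side {'K': arra
[... 239 characters left out ...]
[-0.26877453, -0.41918508, -0.86720477],
       [ 0.51134261,  0.7008902 , -0.49727423]]), 't': array([-0.47257538,  0.22609106,  1.11668074])}
wrist {'K': array([[323.93269125,   0.        , 251.76839494],
       [  0.        , 323.93269125, 192.13053533],
       [  0.        ,   0.        ,   1.        ]]), 'k1': -0.04344417870592232, 'tool_from_camera': array([[ 9.99999642e-01,  8.21338552e-04, -2.02200945e-04,
         1.79090350e-04],
       [-7.37267182e-04,  9.63524461e-01,  2.67619261e-01,
        -6.68462848e-02],
       [ 4.14631573e-04, -2.67619017e-01,  9.63524722e-01,
        -1.41796884e-01],
       [ 0.00000000e+00,  0.00000000e+00,  0.00000000e+00,
         1.00000000e+00]])}
```

View pics/scene0.png

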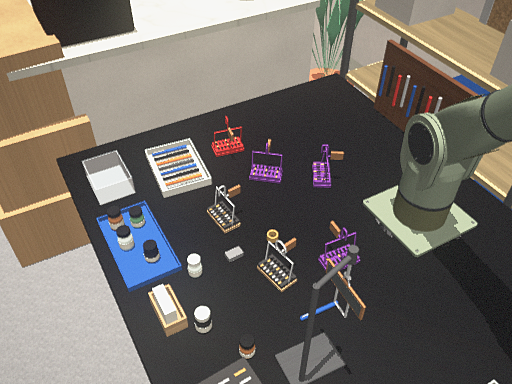

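View pics/side0.png

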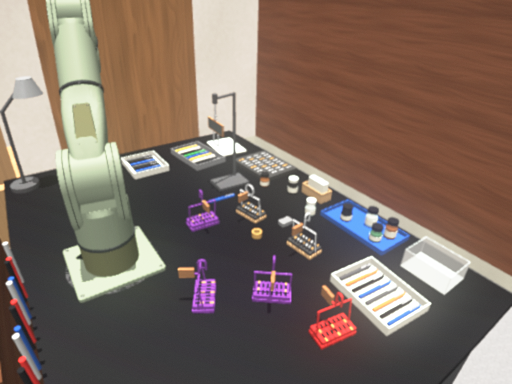

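View pics/wrist0.png

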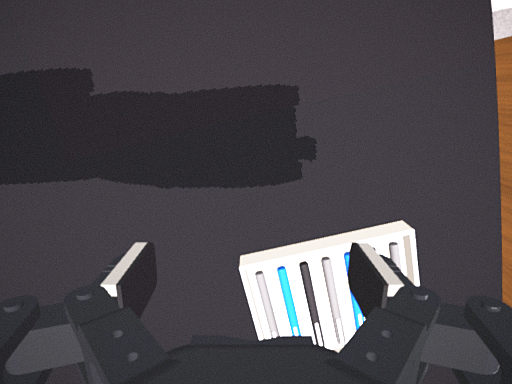

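```bash
python3 - <<'E'
from h import *
s=pickle.load(open('scene0.pkl','rb'));f=s['frame'][:,:,::-1]
a=cv2.resize(f[170:300,190:310],None,fx=5,fy=5,interpolation=cv2.INTER_CUBIC)[:600]
cv2.imwrite('pics/c1.png',a)
s2=pickle.load(open('side0.pkl','rb'));f=s2['frame'][:,:,::-1]
cv2.imwrite('pics/c2.png',cv2.resize(f[180:270,220:340],None,fx=6,fy=6,interpolation=cv2.INTER_CUBIC))
cv2.imwrite('pics/c3.png',cv2.resize(s['frame'][230:384,260:384,::-1],None,fx=3.8,fy=3.8,interpolation=cv2.INTER_CUBIC))
W=world(s)
for p in [(223,215),(233,190),(277,275),(290,243),(272,233),(350,290),(350,247),(325,312),(310,358),(320,290),(203,320),(195,265),(247,348),(233,254)]:
    print(p,W[p[1],p[0]].round(3))
E
```

```text
(223, 215) [ 0.568 -0.285  0.022]
(233, 190) [ 0.529 -0.288  0.11 ]
(277, 275) [0.542 0.002 0.029]
(290, 243) [ 0.49  -0.021  0.115]
(272, 233) [ 0.465 -0.154  0.009]
(350, 290) [0.54  0.275 0.301]
(350, 247) [0.54  0.249 0.415]
(325, 312) [ 0.48   0.154 -0.   ]
(310, 358) [0.594 0.249 0.013]
(320, 290) [0.451 0.089 0.001]
(203, 320) [0.791 0.05  0.063]
(195, 265) [ 0.735 -0.124  0.054]
(247, 348) [0.728 0.166 0.05 ]
(233, 254) [ 0.61  -0.136  0.013]
```

View pics/c1.png

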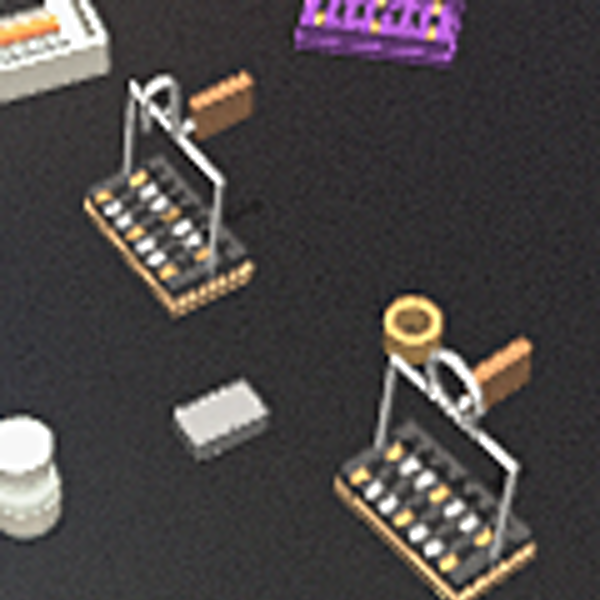

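View pics/c2.png

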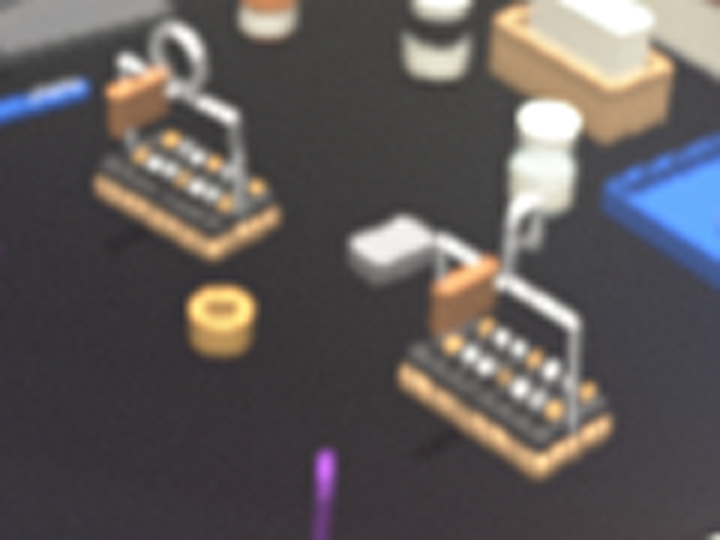

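View pics/c3.png

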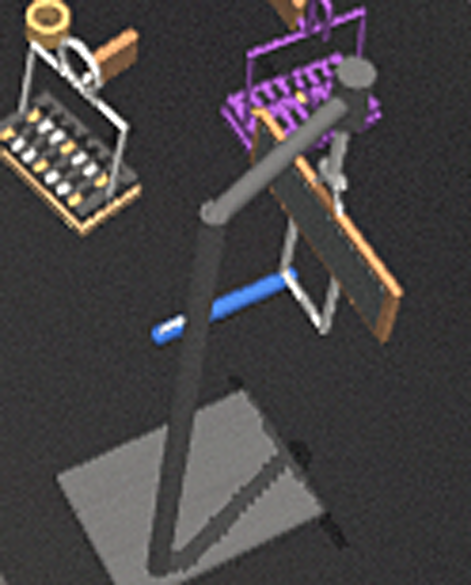

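Candidates: wood hook tray at scene (223,210); wood ring tray (277,265); purple ones (265,165), (322,170), (340,250); red one (228,140). The crop shows the open hook on the wood tray at (223,210), and its tab at (233,190), so that is the target. Next I'll measure it and the stand.

```bash
python3 - <<'E'
from h import *
np.set_printoptions(suppress=True,precision=4)
for nm in ['scene0','side0']:
    s=pickle.load(open(nm+'.pkl','rb'));W=world(s);hsv=cv2.cvtColor(s['frame'],cv2.COLOR_RGB2HSV)
    print(nm)
    # tray region
    m=(np.abs(W[...,0]-.56)<.11)&(np.abs(W[...,1]+.29)<.09)&(W[...,2]>.008)
    P=W[m]; H=hsv[m]
    b=P[(P[:,2]<.03)]; r=cv2.minAreaRect((b[:,:2]*1000).astype(np.float32)); print('base',r)
    t=(P[:,2]>.08)&(P[:,2]<.122)&(H[:,1]>100)&(H[:,0]<20)
    tt=P[t]; print('tab',len(tt),tt.min(0),tt.max(0),tt.mean(0), cv2.minAreaRect((tt[:,:2]*1000).astype(np.float32)))
    top=tt[tt[:,2]>tt[:,2].max()-.004]; print(' top',cv2.minAreaRect((top[:,:2]*1000).astype(np.float32)),top[:,2].mean())
    k=P[P[:,2]>.122]; print('hook',len(k),k.mean(0),k.min(0),k.max(0))
    # stand
    m=(np.abs(W[...,0]-.56)<.2)&(np.abs(W[...,1]-.25)<.15)
    P=W[m]
    f=P[(P[:,2]>.009)&(P[:,2]<.018)]; print('foot',len(f),cv2.minAreaRect((f[:,:2]*1000).astype(np.float32)) if len(f) else '')
    for a,bq in [(.05,.12),(.12,.18),(.18,.205),(.205,.25),(.255,.29),(.29,.315),(.33,.36),(.36,.385),(.385,.43)]:
        q=P[(P[:,2]>a)&(P[:,2]<bq)]
        if len(q): print(a,bq,len(q),q.min(0),q.max(0),q.mean(0))
E
```

```text
scene0
base ((557.6790161132812, -262.9725646972656), (90.67718505859375, 174.00616455078125), 25.60647201538086)
tab 96 [ 0.502  -0.2985  0.0823] [ 0.5454 -0.282   0.1198] [ 0.5253 -0.2894  0.1034] ((524.4513549804688, -292.5133056640625), (44.50705337524414, 15.560567855834961), 8.436202049255371)
 top ((536.7744140625, -288.52642822265625), (16.081981658935547, 0.0), 169.80377197265625) 0.11807011796977482
hook 27 [ 0.569  -0.2875  0.1349] [ 0.5539 -0.2933  0.1222] [ 0.5801 -0.2821  0.1448]
foot 2059 ((600.9618530273438, 217.3226318359375), (169.47145080566406, 319.78955078125), 86.68500518798828)
0.05 0.12 264 [0.6393 0.1334 0.0501] [0.7395 0.2918 0.1189] [0.6963 0.1989 0.0676]
0.12 0.18 84 [0.6391 0.2798 0.1206] [0.6515 0.2917 0.1784] [0.6471 0.2874 0.15  ]
0.18 0.205 84 [0.5333 0.2319 0.1802] [0.651  0.2912 0.2048] [0.5871 0.2697 0.1973]
0.205 0.25 136 [0.5327 0.2314 0.2051] [0.6517 0.2908 0.2497] [0.5959 0.2727 0.2276]
0.255 0.29 434 [0.5344 0.1857 0.2551] [0.6513 0.3254 0.29  ] [0.5545 0.2695 0.2734]
0.29 0.315 352 [0.5316 0.1851 0.2901] [0.6522 0.3249 0.3149] [0.5542 0.2671 
[... 917 characters left out ...]
.2893 0.1198] [0.676  0.2135 0.0733]
0.12 0.18 44 [0.6318 0.2712 0.1218] [0.6467 0.2889 0.1785] [0.6392 0.2787 0.1529]
0.18 0.205 31 [0.5283 0.2259 0.1818] [0.6474 0.2871 0.2044] [0.6043 0.2702 0.1957]
0.205 0.25 68 [0.5275 0.2241 0.2053] [0.6491 0.2877 0.2494] [0.5856 0.2637 0.2276]
0.255 0.29 143 [0.5247 0.1785 0.2563] [0.6431 0.3248 0.2896] [0.5478 0.2474 0.2734]
0.29 0.315 85 [0.5257 0.1841 0.2901] [0.6417 0.3227 0.3138] [0.5523 0.2546 0.3001]
0.33 0.36 37 [0.5319 0.2417 0.3301] [0.6441 0.2847 0.3599] [0.5965 0.2665 0.3448]
0.36 0.385 37 [0.5255 0.2397 0.3605] [0.6422 0.2858 0.3845] [0.5843 0.2625 0.3741]
0.385 0.43 107 [0.5238 0.2388 0.3858] [0.6415 0.2845 0.4175] [0.5683 0.2569 0.3995]
```

```bash
python3 - <<'E'
from h import *
np.set_printoptions(suppress=True,precision=4)
for nm in ['scene0','side0']:
    s=pickle.load(open(nm+'.pkl','rb'));W=world(s);hsv=cv2.cvtColor(s['frame'],cv2.COLOR_RGB2HSV)
    print(nm)
    m=(np.abs(W[...,0]-.57)<.06)&(np.abs(W[...,1]+.29)<.075)&(W[...,2]>.012)&(W[...,2]<.032)
    print('base',cv2.minAreaRect((W[m][:,:2]*1000).astype(np.float32)))
    m=(np.abs(W[...,0]-.535)<.03)&(np.abs(W[...,1]-.25)<.08)&(W[...,2]>.257)&(W[...,2]<.303)
    P=W[m];print('board',len(P),cv2.minAreaRect((P[:,:2]*1000).astype(np.float32)),np.degrees(np.polyfit(P[:,1],P[:,0],1)), P.mean(0))
    m=(np.abs(W[...,0]-.535)<.03)&(np.abs(W[...,1]-.25)<.04)&(W[...,2]>.18)&(W[...,2]<.245)
    P=W[m];print('loop',P.min(0),P.max(0)); q=P[P[:,2]<.212];print(' bar',len(q),q.mean(0),q.min(0),q.max(0))
    m=(np.abs(W[...,0]-.645)<.03)&(np.abs(W[...,1]-.285)<.03)&(W[...,2]>.1)&(W[...,2]<.38)
    print('post',W[m].mean(0))
    # purple trays
    m=(hsv[...,0]>130)&(hsv[...,0]<165)&(hsv[...,1]>120)&(W[...,2]>.005)&(W[...,2]<.16)
    n,l=cv2.connectedComponents(m.astype(np.uint8))
    for i in range(1,n):
        q=W[l==i]
        if len(q)>60: print('purple',q.min(0),q.max(0))
E
```

```text
scene0
base ((568.3700561523438, -285.66583251953125), (61.24642562866211, 115.15308380126953), 4.812045574188232)
board 559 ((537.240478515625, 255.38568115234375), (140.57496643066406, 10.250967979431152), 87.16732025146484) [ 3.1457 30.1189] [0.5403 0.266  0.2822]
loop [0.5327 0.2314 0.1961] [0.5422 0.2802 0.2431]
 bar 58 [0.5379 0.256  0.2027] [0.5333 0.2319 0.1961] [0.5422 0.2799 0.2114]
post [0.6471 0.2874 0.2539]
purple [ 0.2906 -0.4507  0.0051] [ 0.406  -0.3385  0.1447]
purple [ 0.1308 -0.3603  0.0051] [ 0.2325 -0.2401  0.1453]
purple [ 0.2935 -0.0407  0.005 ] [0.402  0.0521 0.1456]
purple [0.3061 0.0025 0.0169] [0.3399 0.0382 0.0302]
side0
base ((564.9678955078125, -292.7863464355469), (62.141204833984375, 109.89157104492188), 6.450100421905518)
board 161 ((531.6656494140625, 251.8020782470703), (146.7332000732422, 10.4299955368042), 86.75432586669922) [ 4.2499 29.402 ] [0.5312 0.2438 0.2802]
loop [0.5275 0.2249 0.1975] [0.5381 0.2808 0.2443]
 bar 14 [0.5319 0.2482 0.2036] [0.5283 0.2249 0.1975] [0.5345 0.2749 0.2099]
post [0.638  0.2787 0.2389]
purple [ 0.2883 -0.0044  0.0056] [0.3956 0.058  0.0405]
purple [ 0.1222 -0.3661  0.005 ] [ 0.2251 -0.2496  0.1469]
purple [ 0.2839 -0.4581  0.005 ] [ 0.3981 -0.3483  0.0622]
```

```bash
cat >> h.py <<'E'
def Rt(psi,tilt):  # tray yaw deg, tilt deg (tool z toward tray +x)
    d=Rn.from_euler('z',90+psi,degrees=True)*Rn.from_euler('x',180,degrees=True)*Rn.from_euler('x',-tilt,degrees=True)
    return d.as_matrix()
def plan(p,R,q=None):
    T=pose(env.read_state() if q is None else q)
    d=T[:3,:3].T@(np.array(p)-T[:3,3]); rv=Rn.from_matrix(T[:3,:3].T@R).as_rotvec(degrees=True)
    print('shift',d.round(4),'rot',rv.round(2),'dist',np.linalg.norm(d).round(3),'ang',np.linalg.norm(rv).round(1))
E
python3 - <<'E'
from h import *
plan([.40,.1,.33],Rt(5.5,0))
E
```

```text
shift [-0.3853  0.3662 -0.0987] rot [-1.000e-02  5.000e-02 -1.884e+01] dist 0.541 ang 18.8
```

Call:
arm_command --series "-0.385 0.366 -0.1 0 0 -18.8 0.085;-0.385 0.366 -0.1 0 0 -18.8 0.085;-0.385 0.366 -0.1 0 0 -18.8 0.085;-0.385 0.366 -0.1 0 0 -18.8 0.085;-0.385 0.366 -0.1 0 0 -18.8 0.085;-0.385 0.366 -0.1 0 0 -18.8 0.085;-0.385 0.366 -0.1 0 0 -18.8 0.085;-0.385 0.366 -0.1 0 0 -18.8 0.085"

```text
t: 0.95
eef_pos: [0.331, 0.2179, 0.3057]
ee_rot: [3.141, 0.0, 1.666]
ft_force: [1.4, 1.5, -0.2]
gripper_width: 0.0852
```

```bash
python3 - <<'E'
from h import *
s=env.read_state();print(s['qpos'],s['eef_pos'],s['ee_rot'])
plan([.40,.1,.33],Rt(5.5,0))
E
```

```text
[-0.54787122  0.34436411 -0.16781411  1.9345415   0.07408244  0.86846445
  0.91234029] [0.33098539 0.2178864  0.3057139 ] [3.14148981e+00 6.25243619e-05 1.66624722e+00]
shift [-0.1239  0.0575 -0.0243] rot [ 0.01  0.   -0.03] dist 0.139 ang 0.0
```

```bash
python3 - <<'E'
from h import *
plan([.44,-.285,.26],Rt(5.5,30))
E
```

```text
shift [-0.511   0.0606  0.0458] rot [-2.999e+01  1.000e-02 -3.000e-02] dist 0.517 ang 30.0
```

Call:
arm_command --series "-0.511 0.06 0.0 -30 0 0 0.085;-0.511 0.06 0.0 -30 0 0 0.085;-0.511 0.06 0.0 -30 0 0 0.085;-0.511 0.06 0.02 -30 0 0 0.085;-0.511 0.06 0.046 -30 0 0 0.085;-0.511 0.06 0.046 -30 0 0 0.085;-0.511 0.06 0.046 -30 0 0 0.085;-0.511 0.06 0.046 -30 0 0 0.085"

```text
t: 1.75
eef_pos: [0.3988, -0.0152, 0.2996]
ee_rot: [2.634, 0.003, 1.668]
ft_force: [1.3, 1.3, -0.5]
gripper_width: 0.0851
```

```bash
python3 - <<'E'
from h import *
s=env.read_state();print(s['qpos'],s['eef_pos'],s['ee_rot'])
plan([.44,-.285,.26],Rt(5.5,30))
E
```

```text
[ 0.10679241  0.20804406 -0.15498367  2.42236218  0.72446371  0.008446
  0.90888585] [ 0.39876201 -0.01517823  0.2995908 ] [2.6337428  0.00340483 1.66763154]
shift [-0.2724 -0.0066  0.0427] rot [-0.9   0.15  0.14] dist 0.276 ang 0.9
```

Call:
arm_command --series "-0.272 -0.006 0.043 -0.9 0 0 0.085;-0.272 -0.006 0.043 -0.9 0 0 0.085;-0.272 -0.006 0.043 -0.9 0 0 0.085;-0.272 -0.006 0.043 -0.9 0 0 0.085;-0.272 -0.006 0.043 -0.9 0 0 0.085;-0.272 -0.006 0.043 -0.9 0 0 0.085;-0.272 -0.006 0.043 -0.9 0 0 0.085;-0.272 -0.006 0.043 -0.9 0 0 0.085"

```text
t: 2.55
eef_pos: [0.4329, -0.2177, 0.2675]
ee_rot: [2.62, 0.005, 1.669]
ft_force: [2.0, -0.2, -1.0]
gripper_width: 0.0851
```

```bash
python3 - <<'E'
from h import *
s=env.read_state();print(s['qpos'],s['eef_pos'],s['ee_rot'])
snap('wrist','w1')
E
```

```text
[ 1.16478335  0.5373732  -0.91051233  2.1742478   0.88353979  0.21493235
  1.26864139] [ 0.43286518 -0.21768729  0.26748231] [2.62016581 0.00452463 1.66948903]
```

View pics/w1.png

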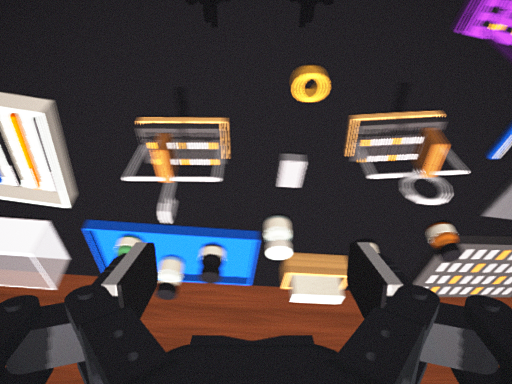

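The wrist picture shows the hook tray at left: base (183,140), tab (162,160), open hook (168,205). The ring tray is at right, with its ring at (427,187), so the choice holds.

```bash
python3 - <<'E'
from h import *
plan([.455,-.297,.22],Rt(5.5,30))
E
```

```text
shift [-0.073  -0.0081  0.0482] rot [-0.22  0.39 -0.32] dist 0.088 ang 0.5
```

Call:
arm_command --series "-0.04 -0.004 0.024 0 0.4 -0.3 0.085;-0.073 -0.008 0.048 0 0.4 -0.3 0.085;-0.073 -0.008 0.048 0 0.4 -0.3 0.085;-0.073 -0.008 0.048 0 0.4 -0.3 0.085;-0.073 -0.008 0.048 0 0.4 -0.3 0.085"

```text
t: 3.1
eef_pos: [0.4568, -0.287, 0.2225]
ee_rot: [2.621, 0.001, 1.678]
ft_force: [0.1, 0.5, 0.6]
gripper_width: 0.0846
```

```bash
python3 - <<'E'
from h import *
np.set_printoptions(suppress=True,precision=4)
s=snap('wrist','w2');st=s['st'];print(st['qpos'],st['eef_pos'],st['ee_rot'],abs(st['joint_velocities']).max())
W=world(s);hsv=cv2.cvtColor(s['frame'],cv2.COLOR_RGB2HSV)
m=(np.abs(W[...,0]-.56)<.11)&(np.abs(W[...,1]+.29)<.09)
P=W[m];H=hsv[m]
b=P[(P[:,2]>.012)&(P[:,2]<.03)]; print('base',cv2.minAreaRect((b[:,:2]*1000).astype(np.float32)))
t=(P[:,2]>.08)&(P[:,2]<.125)&(H[:,1]>100)&(H[:,0]<20); tt=P[t]
print('tab',len(tt),tt.min(0),tt.max(0),cv2.minAreaRect((tt[:,:2]*1000).astype(np.float32)))
k=P[P[:,2]>.125];print('hook',len(k),k.mean(0),k.min(0),k.max(0))
E
```

```text
[ 1.2104  0.7126 -0.8909  2.0403  0.9422  0.2656  1.3781] [ 0.4568 -0.287   0.2225] [2.6209 0.0011 1.6779] 0.010782103722219535
base ((566.0115356445312, -290.8998107910156), (59.18406677246094, 107.93216705322266), 5.331340789794922)
tab 491 [ 0.5006 -0.3013  0.0851] [ 0.5437 -0.2879  0.1155] ((522.1273803710938, -294.543701171875), (42.644859313964844, 10.011831283569336), 5.469112873077393)
hook 734 [ 0.4834 -0.3125  0.215 ] [ 0.45   -0.3312  0.125 ] [ 0.5735 -0.2441  0.2609]
```

View pics/w2.png

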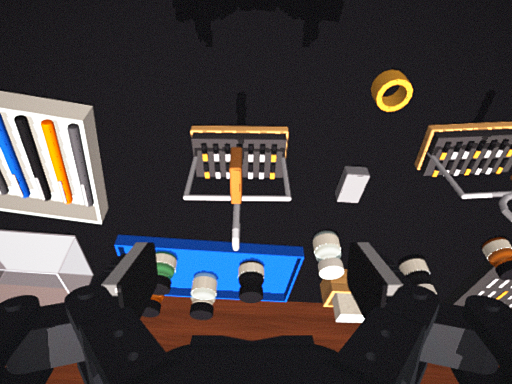

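```bash
python3 - <<'E'
from h import *
R=Rt(5.4,30);G=np.array([.5221,-.2945,.100])
plan(G-.04*R[:,2],R); plan(G+.019*R[:,2],R)
E
```

```text
shift [-0.0139 -0.0055  0.0983] rot [-0.17 -0.29  0.69] dist 0.099 ang 0.8
shift [-0.0142 -0.0054  0.1573] rot [-0.17 -0.29  0.69] dist 0.158 ang 0.8
```

Call:
arm_command --series "-0.007 -0.003 0.04 0 0 0.7 0.085;-0.014 -0.0055 0.08 -0.2 -0.3 0.7 0.085;-0.014 -0.0055 0.098 -0.2 -0.3 0.7 0.085;-0.014 -0.0055 0.098 -0.2 -0.3 0.7 0.085;-0.014 -0.0055 0.098 -0.2 -0.3 0.7 0.085"

```text
t: 3.65
eef_pos: [0.5043, -0.2997, 0.1388]
ee_rot: [2.622, -0.006, 1.668]
ft_force: [-0.6, -0.3, 0.3]
gripper_width: 0.0852
```

```bash
python3 - <<'E'
from h import *
s=env.read_state();print(s['eef_pos'],abs(s['joint_velocities']).max(), s['ft_force'])
R=Rt(5.4,30);G=np.array([.5221,-.2945,.100])
plan(G+.019*R[:,2],R)
E
```

```text
[ 0.50427619 -0.29965654  0.13876358] 0.0852639574474094 [-0.61963994 -0.28469799  0.26940258]
shift [ 0.0031 -0.0034  0.0617] rot [-0.2  -0.37 -0.04] dist 0.062 ang 0.4
```

Call:
arm_command --series "0.003 -0.0034 0.03 -0.2 -0.4 0 0.085;0.003 -0.0034 0.05 -0.2 -0.4 0 0.085;0.003 -0.0034 0.062 -0.2 -0.4 0 0.085;0.003 -0.0034 0.062 -0.2 -0.4 0 0.085;0.003 -0.0034 0.062 -0.2 -0.4 0 0.085;0.003 -0.0034 0.062 -0.2 -0.4 0 0.085"

```text
t: 4.25
eef_pos: [0.5389, -0.3055, 0.0934]
ee_rot: [2.635, -0.016, 1.671]
ft_force: [0.2, -0.1, 0.3]
gripper_width: 0.085
```

```bash
python3 - <<'E'
from h import *
s=env.read_state();print(s['eef_pos'],abs(s['joint_velocities']).max(), s['ft_force'])
R=Rt(5.4,30);G=np.array([.5221,-.2945,.100])
plan(G+.019*R[:,2],R)
snap('wrist','w3')
E
```

```text
[ 0.53889586 -0.30549045  0.09340906] 0.41886423189869554 [ 0.20716848 -0.10768023  0.27222594]
shift [ 0.0124 -0.0102  0.0058] rot [-0.95 -0.97 -0.14] dist 0.017 ang 1.4
```

View pics/w3.png

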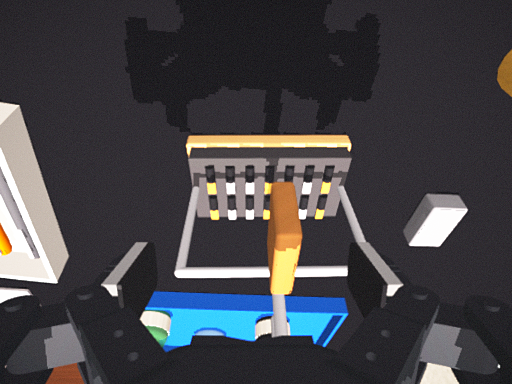

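Call:
arm_command --series "0 0 0 0 0 0 0.085;0 0 0 0 0 0 0.085;0 0 0 0 0 0 0.085"

```text
t: 4.6
eef_pos: [0.539, -0.3053, 0.0921]
ee_rot: [2.636, -0.016, 1.672]
ft_force: [0.0, -0.1, 0.5]
gripper_width: 0.085
```

```bash
python3 - <<'E'
from h import *
s=env.read_state();print(s['qpos'].round(3),s['eef_pos'],s['joint_velocities'].round(3), s['ft_force'])
R=Rt(5.4,30);G=np.array([.5221,-.2945,.100])
plan(G+.019*R[:,2],R)
E
```

```text
[ 8.690e-01  9.320e-01 -4.440e-01  1.887e+00  1.325e+00  1.000e-03
  1.002e+00] [ 0.53900988 -0.30534522  0.09208417] [-0.005  0.006  0.005 -0.002  0.004  0.    -0.003] [ 0.00495261 -0.12082732  0.48936134]
shift [ 0.0123 -0.0097  0.0046] rot [-1.05 -0.99 -0.11] dist 0.016 ang 1.4
```

```bash
python3 - <<'E'
from h import *
R=Rt(5.4,18);G=np.array([.5176,-.2949,.100])
plan(G+.019*R[:,2],R)
E
```

```text
shift [ 0.0123 -0.0176  0.0021] rot [ 1.095e+01 -9.900e-01 -1.000e-02] dist 0.022 ang 11.0
```

Call:
arm_command --series "0.003 -0.006 -0.005 3 -0.3 0 0.085;0.006 -0.012 -0.003 6 -0.6 0 0.085;0.012 -0.0176 0.002 11 -1 0 0.085;0.012 -0.0176 0.002 11 -1 0 0.085;0.012 -0.0176 0.002 11 -1 0 0.085;0.012 -0.0176 0.002 11 -1 0 0.085"

```text
t: 5.2
eef_pos: [0.5232, -0.2951, 0.0815]
ee_rot: [2.828, 0.0, 1.665]
ft_force: [-0.5, 1.3, -0.4]
gripper_width: 0.0852
```

```bash
python3 - <<'E'
from h import *
s=env.read_state();print(s['qpos'].round(3),s['eef_pos'],s['joint_velocities'].round(3), s['ft_force'])
R=Rt(5.4,18);G=np.array([.5176,-.2949,.100])
plan(G+.019*R[:,2],R)
E
```

```text
[ 0.928  0.984 -0.726  1.816  1.141  0.442  1.172] [ 0.52320319 -0.29514511  0.08154894] [ 0.003 -0.002 -0.003 -0.004 -0.01   0.013  0.007] [-0.45977361  1.32630826 -0.39388663]
shift [ 0.0008  0.0004 -0.0003] rot [-0.    0.03 -0.01] dist 0.001 ang 0.0
```

Call:
arm_command --series "0.001 0 0 0 0 0 0.05;0.001 0 0 0 0 0 0.03;0.001 0 0 0 0 0 0.015;0.001 0 0 0 0 0 0;0.001 0 0 0 0 0 0;0.001 0 0 0 0 0 0;0.001 0 0 0 0 0 0;0.001 0 0 0 0 0 0"

```text
t: 6.0
eef_pos: [0.5233, -0.2936, 0.0815]
ee_rot: [2.829, -0.0, 1.665]
ft_force: [0.6, -0.7, 0.9]
gripper_width: 0.0093
```

```bash
python3 - <<'E'
from h import *
s=env.read_state();print(s['qpos'].round(3),s['eef_pos'],s['gripper_width'], s['ft_force'],s['ft_torque'])
snap('wrist','w4')
E
```

```text
[ 0.925  0.983 -0.726  1.817  1.141  0.443  1.169] [ 0.52333774 -0.29359641  0.08150205] 0.009262081643049478 [ 0.57322002 -0.65312894  0.89040206] [-0.07757006  0.43646517 -0.01893306]
```

View pics/w4.png

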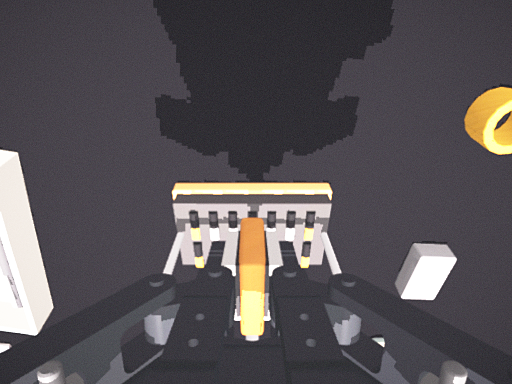

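```bash
cat >> h.py <<'E'
_A=np.eye(4);_A[:3,:3]=Rn.from_euler('xyz',[2.829,0,1.665]).as_matrix();_A[:3,3]=[.52333774,-.29359641,.08150205]
_B=np.eye(4);_B[:3,:3]=Rn.from_euler('z',5.4,degrees=True).as_matrix();_B[:3,3]=[.5657,-.2903,0]
TT=np.linalg.inv(_A)@_B   # tray in tool
def tray(st=None): return pose(env.read_state() if st is None else st)@TT
def plantray(p,psi):
    M=np.eye(4);M[:3,:3]=Rn.from_euler('z',psi,degrees=True).as_matrix();M[:3,3]=p
    X=M@np.linalg.inv(TT); print('tcp',X[:3,3].round(4)); plan(X[:3,3],X[:3,:3])
E
python3 - <<'E'
from h import *
plantray([.5657,-.2903,.15],5.4);plantray([.52,-.27,.22],5.4)
E
```

```text
tcp [ 0.5233 -0.2936  0.2315]
shift [ 0.      0.0461 -0.1427] rot [-0.   -0.    0.01] dist 0.15 ang 0.0
tcp [ 0.4776 -0.2733  0.3015]
shift [ 0.0246  0.0262 -0.2227] rot [-0.   -0.    0.01] dist 0.226 ang 0.0
```

Call:
arm_command --series "0 0.006 -0.018 0 0 0 0;0 0.012 -0.037 0 0 0 0;0 0.02 -0.062 0 0 0 0;0 0.028 -0.087 0 0 0 0;0 0.036 -0.112 0 0 0 0;0 0.046 -0.143 0 0 0 0;0.012 0.036 -0.183 0 0 0 0;0.025 0.026 -0.223 0 0 0 0"

```text
t: 6.85
eef_pos: [0.4765, -0.2722, 0.3025]
ee_rot: [2.83, -0.001, 1.666]
ft_force: [0.3, -1.1, -1.0]
gripper_width: 0.0092
```

```bash
python3 - <<'E'
from h import *
s=env.read_state();print(s['qpos'].round(3),s['eef_pos'],s['gripper_width'], s['ft_force'],s['ft_torque'],s['joint_velocities'].round(2))
snap('wrist','w5'); print(tray(s).round(3))
plantray([.48,-.1,.22],3)
plantray([.45,.1,.22],0)
plantray([.445,.25,.20],-3)
E
```

```text
[ 1.163  0.674 -1.125  1.722  0.675  0.866  1.509] [ 0.47653677 -0.27215027  0.302478  ] 0.009157765348318388 [ 0.29388714 -1.10925023 -1.03460335] [-0.06931119  0.57993608 -0.02405251] [ 0.59 -0.7  -0.6   0.19 -0.65  0.42  0.3 ]
[[ 0.995 -0.095  0.001  0.519]
 [ 0.095  0.995 -0.001 -0.269]
 [-0.001  0.001  1.     0.221]
 [ 0.     0.     0.     1.   ]]
tcp [ 0.4375 -0.1015  0.3015]
shift [ 0.1719 -0.022  -0.0014] rot [ 0.12 -0.62  2.43] dist 0.173 ang 2.5
tcp [0.4075 0.1007 0.3015]
shift [ 0.3761 -0.0318 -0.0052] rot [ 0.12 -1.54  5.29] dist 0.377 ang 5.5
tcp [0.4026 0.2529 0.2815]
shift [ 0.5282 -0.0286  0.0165] rot [ 0.12 -2.47  8.14] dist 0.529 ang 8.5
```

View pics/w5.png

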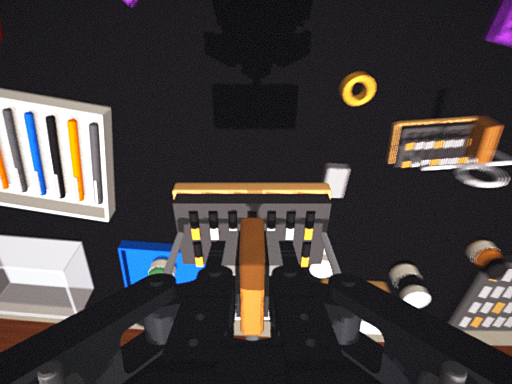

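Call:
arm_command --series "0.03 -0.004 0 0 0 0.4 0;0.06 -0.008 0 0 -0.2 0.8 0;0.095 -0.012 0 0 -0.4 1.3 0;0.13 -0.017 0 0 -0.5 1.8 0;0.165 -0.021 0 0 -0.6 2.4 0;0.2 -0.024 -0.002 0 -0.8 2.9 0;0.235 -0.026 -0.003 0 -0.9 3.4 0;0.27 -0.028 -0.003 0 -1 3.8 0"

```text
t: 7.7
eef_pos: [0.4239, -0.0055, 0.2961]
ee_rot: [2.829, -0.004, 1.596]
ft_force: [1.5, -0.2, -3.0]
gripper_width: 0.0093
```

```bash
python3 - <<'E'
from h import *
s=env.read_state();print(s['qpos'].round(3),s['eef_pos'],s['joint_velocities'].round(2)); print(tray(s).round(3))
plantray([.445,.25,.20],-3)
E
```

```text
[ 0.581  0.375 -0.946  2.159  0.753  0.567  0.704] [ 0.42388553 -0.00548709  0.29610948] [-1.19 -0.21  0.34  0.22  0.21 -0.06 -1.22]
[[ 1.    -0.025 -0.     0.466]
 [ 0.025  1.    -0.004 -0.005]
 [ 0.     0.004  1.     0.215]
 [ 0.     0.     0.     1.   ]]
tcp [0.4026 0.2529 0.2815]
shift [ 0.2588 -0.0188  0.0103] rot [ 0.   -1.57  4.17] dist 0.26 ang 4.5
```

Call:
arm_command --series "0.035 -0.003 0 0 -0.2 0.6 0;0.07 -0.006 0 0 -0.4 1.2 0;0.105 -0.009 0 0 -0.6 1.8 0;0.14 -0.012 0 0 -0.8 2.4 0;0.175 -0.014 0 0 -1.1 3 0;0.21 -0.016 0 0 -1.3 3.5 0;0.24 -0.018 0 0 -1.5 4 0;0.259 -0.019 0 0 -1.6 4.2 0"

```text
t: 8.5
eef_pos: [0.3988, 0.2542, 0.291]
ee_rot: [2.83, -0.0, 1.52]
ft_force: [0.2, -0.5, -2.0]
gripper_width: 0.0089
```

```bash
python3 - <<'E'
from h import *
s=env.read_state();print(s['qpos'].round(3),s['eef_pos'],s['joint_velocities'].round(2)); print(tray(s).round(3))
plantray([.445,.252,.20],-3)
E
```

```text
[-0.277  0.468 -0.799  1.976  0.845  0.85  -0.058] [0.39884803 0.25420438 0.29099022] [-0.46  0.17  0.06 -0.3  -0.    0.29 -0.28]
[[ 0.999  0.05   0.001  0.441]
 [-0.05   0.999 -0.001  0.251]
 [-0.001  0.     1.     0.209]
 [ 0.     0.     0.     1.   ]]
tcp [0.4026 0.2549 0.2815]
shift [0.0009 0.0006 0.0102] rot [-0.04 -0.06  0.09] dist 0.01 ang 0.1
```

```bash
python3 - <<'E'
from h import *
for n in ['wrist','scene','side']: snap(n,n+'6')
a=cv2.imread('pics/scene6.png');b=cv2.imread('pics/side6.png')
cv2.imwrite('pics/d1.png',np.hstack([cv2.resize(a[200:384,270:384],(372,600),interpolation=cv2.INTER_CUBIC),cv2.resize(b[70:210,170:270],(428,600),interpolation=cv2.INTER_CUBIC)]))
E
```

```text
(no output)
```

View pics/wrist6.png

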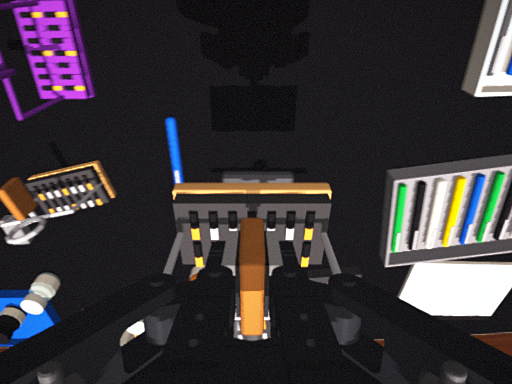

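View pics/d1.png

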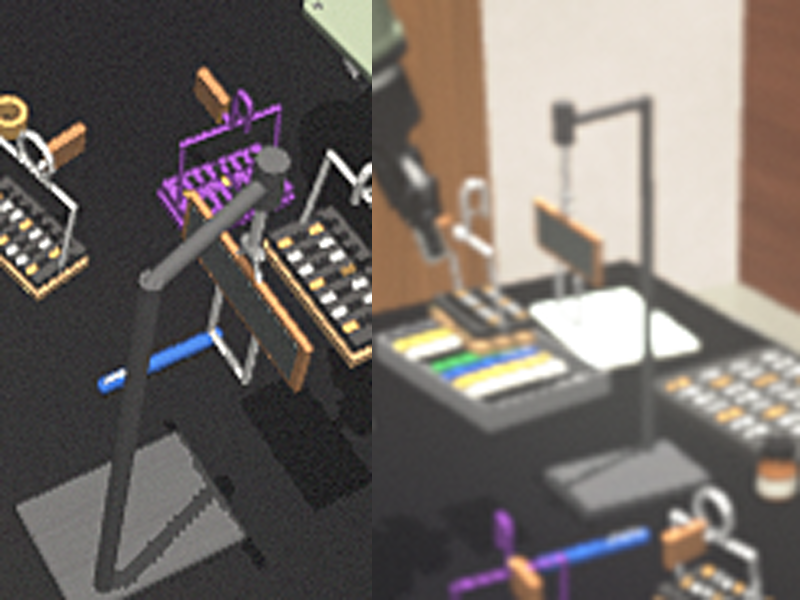

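```bash
python3 - <<'E'
from h import *
np.set_printoptions(suppress=True,precision=4)
for nm in ['scene6','side6']:
    s=pickle.load(open(nm+'.pkl','rb'));W=world(s);M=tray(s['st']);print(nm,M[:3,3],s['st']['eef_pos'])
    L=(W-M[:3,3])@M[:3,:3]   # tray frame
    m=(np.abs(L[...,0])<.05)&(np.abs(L[...,1])<.075)&(L[...,2]>-.01)&(L[...,2]<.035)
    P=L[m];print('base',len(P),P.min(0),P.max(0),np.percentile(P,[2,98],axis=0),cv2.minAreaRect((P[:,:2]*1000).astype(np.float32)))
    m=(np.abs(L[...,0])<.022)&(np.abs(L[...,1])<.03)&(L[...,2]>.115)&(L[...,2]<.16)
    P=L[m];print('hook',len(P),P.mean(0) if len(P) else'',P.min(0),P.max(0))
    m=(np.abs(L[...,0])<.02)&(np.abs(L[...,1])<.07)&(L[...,2]>.087)&(L[...,2]<.105)
    P=L[m];print('arch top',len(P),P.mean(0),P.min(0),P.max(0))
    m=(np.abs(W[...,0]-.535)<.02)&(np.abs(W[...,1]-.25)<.08)&(W[...,2]>.257)&(W[...,2]<.303)
    P=W[m];print('board',len(P),cv2.minAreaRect((P[:,:2]*1000).astype(np.float32)))
    m=(np.abs(W[...,0]-.535)<.02)&(np.abs(W[...,1]-.25)<.04)&(W[...,2]>.18)&(W[...,2]<.245)
    P=W[m];q=P[P[:,2]<.209];print('bar',len(q),q.mean(0),q.min(0),q.max(0), 'uprights y',P[:,1].min(),P[:,1].max())
E
```

```text
scene6 [0.4409 0.2538 0.2095] [0.3986 0.2564 0.2911]
base 1267 [-0.0292 -0.0523 -0.0017] [0.033  0.0583 0.0346] [[-0.0259 -0.0477  0.0029]
 [ 0.0314  0.0566  0.0285]] ((2.037374496459961, 3.1159744262695312), (110.46656036376953, 61.79963302612305), 89.64013671875)
hook 72 [0.0027 0.003  0.1318] [-0.0206 -0.0012  0.1151] [0.0151 0.0069 0.146 ]
arch top 112 [-0.0086  0.0076  0.0956] [-0.0199 -0.0505  0.0872] [-0.0048  0.0546  0.1043]
board 553 ((537.852294921875, 255.44674682617188), (139.98712158203125, 9.397943496704102), 86.33290100097656)
bar 54 [0.5379 0.2554 0.2024] [0.5336 0.232  0.1987] [0.5419 0.2794 0.2085] uprights y 0.23098361453870409 0.2802462217342495
side6 [0.4411 0.2517 0.2094] [0.3988 0.2544 0.2909]
base 259 [-0.0307 -0.0605 -0.0002] [0.0311 0.0545 0.0317] [[-0.0298 -0.0563  0.0012]
 [ 0.0265  0.0496  0.0284]] ((0.2152080535888672, -3.028423309326172), (115.01708984375, 61.80572509765625), 89.95682525634766)
hook 35 [ 0.0002 -0.0009  0.1297] [-0.0132 -0.0072  0.1151] [0.0137 0.0044 0.1459]
arch top 18 [-0.0102 -0.0216  0.0962] [-0.0167 -0.0531  0.088 ] [-0.005   0.0183  0.102 ]
board 162 ((533.5133056640625, 250.84678649902344), (147.32785034179688, 12.215601921081543), 85.85999298095703)
bar 12 [0.5324 0.2518 0.2023] [0.5298 0.2263 0.1972] [0.5355 0.2776 0.2064] uprights y 0.22583713279058842 0.2790412099196759
```

```bash
python3 - <<'E'
from h import *
s=env.read_state();print(tray(s)[:3,3])
plantray([.448,.253,.0995],-3.8)
E
```

```text
[0.44144238 0.24981404 0.209279  ]
tcp [0.4057 0.2565 0.181 ]
shift [ 0.0042 -0.0276  0.1065] rot [-0.06 -0.27  0.88] dist 0.11 ang 0.9
```

Call:
arm_command --series "0.001 -0.006 0.022 0 -0.1 0.3 0;0.002 -0.012 0.046 0 -0.2 0.5 0;0.003 -0.019 0.072 0 -0.3 0.8 0;0.004 -0.024 0.094 0 -0.3 0.9 0;0.004 -0.0276 0.1065 0 -0.3 0.9 0;0.004 -0.0276 0.1065 0 -0.3 0.9 0;0.004 -0.0276 0.1065 0 -0.3 0.9 0;0.004 -0.0276 0.1065 0 -0.3 0.9 0"

```text
t: 9.45
eef_pos: [0.4066, 0.2553, 0.1822]
ee_rot: [2.828, -0.0, 1.501]
ft_force: [-0.0, -0.2, -2.8]
gripper_width: 0.0093
```

```bash
python3 - <<'E'
from h import *
np.set_printoptions(suppress=True,precision=4)
s=env.read_state();print(tray(s),s['qpos'].round(3),s['joint_velocities'].round(2),s['ft_force'])
plantray([.448,.253,.0995],-3.8)
E
```

```text
[[ 0.9976  0.0694 -0.0006  0.449 ]
 [-0.0694  0.9976 -0.0003  0.2516]
 [ 0.0005  0.0003  1.      0.1007]
 [ 0.      0.      0.      1.    ]] [-0.418  0.648 -0.611  2.135  1.235  0.651 -0.487] [-0.   -0.    0.   -0.    0.   -0.   -0.01] [-0.0403 -0.2362 -2.8372]
tcp [0.4057 0.2565 0.181 ]
shift [ 0.0012 -0.0014  0.0008] rot [ 0.03  0.04 -0.18] dist 0.002 ang 0.2
```

```bash
python3 - <<'E'
from h import *
plantray([.505,.253,.0995],-3.8)
plantray([.5345,.253,.0995],-3.8)
E
```

```text
tcp [0.4627 0.2565 0.181 ]
shift [0.0051 0.0527 0.0183] rot [ 0.03  0.04 -0.18] dist 0.056 ang 0.2
tcp [0.4922 0.2565 0.181 ]
shift [0.0072 0.0807 0.0274] rot [ 0.03  0.04 -0.18] dist 0.086 ang 0.2
```

Call:
arm_command --series "0.001 0.01 0.0035 0 0 0 0;0.002 0.022 0.0077 0 0 -0.1 0;0.0035 0.035 0.0122 0 0 -0.2 0;0.005 0.0465 0.016 0 0 -0.2 0;0.005 0.0527 0.0183 0 0 -0.2 0;0.005 0.0527 0.0183 0 0 -0.2 0;0.005 0.0527 0.0183 0 0 -0.2 0"

```text
t: 10.15
eef_pos: [0.4619, 0.2566, 0.1803]
ee_rot: [2.829, 0.001, 1.505]
ft_force: [0.2, 0.9, -2.6]
gripper_width: 0.0095
```

```bash
cat > look.py <<'E'
import sys
from h import *
tag=sys.argv[1]
np.set_printoptions(suppress=True,precision=4)
st=env.read_state();print('tray',tray(st)[:3,3],'yaw',np.degrees(np.arctan2(tray(st)[1,0],tray(st)[0,0])),'F',st['ft_force'],'T',st['ft_torque'],'w',st['gripper_width'],'v',abs(st['joint_velocities']).max())
ims=[]
for n,(r,c,sz) in {'scene':((230,340),(310,400),(490,600)),'side':((80,170),(190,250),(400,600))}.items():
    s=snap(n,n+tag);f=s['frame'][r[0]:r[1],c[0]:c[1],::-1]
    h=480;ims.append(cv2.resize(f,(int(h*f.shape[1]/f.shape[0]),h),interpolation=cv2.INTER_CUBIC))
    M=tray(s['st'])
cv2.imwrite('pics/L'+tag+'.png',np.hstack(ims))
E
python3 look.py 7; python3 - <<'E'
from h import *
plantray([.5345,.253,.0995],-3.8)
E
```

```text
tray [0.5042 0.253  0.0988] yaw -3.752814130407625 F [ 0.1611  0.9347 -2.6411] T [0.0794 0.5905 0.0016] w 0.009492139375319486 v 0.008332241683311982
tcp [0.4922 0.2565 0.181 ]
shift [0.0018 0.029  0.0086] rot [-0.01  0.05  0.09] dist 0.03 ang 0.1
```

View pics/L7.png

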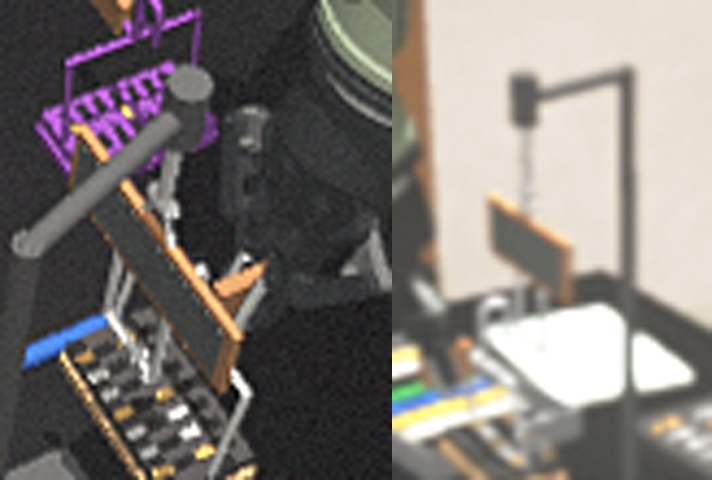

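```bash
cat > ov.py <<'E'
import sys
from h import *
tag=sys.argv[1]; B=np.array([.5346,.253,.200])
def ov(n,c0,r0,w,h,f,bias):
    s=pickle.load(open(n+tag+'.pkl','rb'));im=cv2.resize(s['frame'][r0:r0+h,c0:c0+w,::-1],None,fx=f,fy=f,interpolation=cv2.INTER_CUBIC)
    raw=im.copy();M=tray(s['st'])
    def draw(P,col):
        q=((proj(s,np.array(P)+bias)-[c0,r0]+.5)*f).astype(int)
        cv2.polylines(im,[q.reshape(-1,1,2)],False,col,1)
    hk=[[-10,0,95],[-10,0,136],[-7,0,141],[0,0,143],[7,0,141],[10,0,136],[10,0,109]]
    draw([(M@np.r_[np.array(p)/1000,1])[:3] for p in hk],(0,0,255))
    y=np.radians(-3.8);yd=np.array([-np.sin(y),np.cos(y),0])
    draw([B+.022*yd+[0,0,.055],B+.022*yd,B-.022*yd,B-.022*yd+[0,0,.055]],(0,255,0))
    return np.hstack([raw,im])
a=ov('side',200,110,40,50,10,np.array([0,-.003,0]));cv2.imwrite('pics/o%s.png'%tag,a[:600,:800])
b=ov('scene',325,270,50,70,8,np.array([.002,.003,0]));cv2.imwrite('pics/p%s.png'%tag,b)
E
python3 ov.py 7
```

```text
(no output)
```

View pics/o7.png

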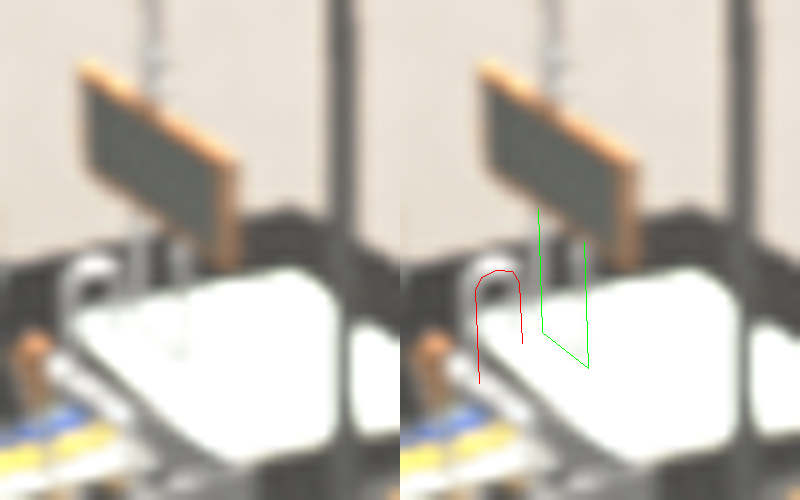

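View pics/p7.png

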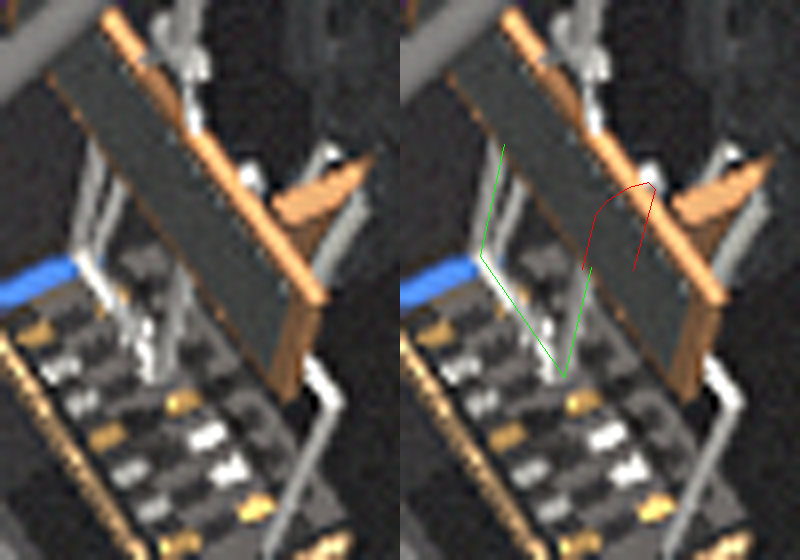

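Call:
arm_command --series "0.0005 0.006 0.0015 0 0 0 0;0.001 0.012 0.0033 0 0 0 0;0.0015 0.018 0.0052 0 0 0 0;0.002 0.024 0.007 0 0 0 0;0.002 0.03 0.0088 0 0 0 0;0.002 0.03 0.0088 0 0 0 0;0.002 0.03 0.0088 0 0 0 0"

```text
t: 10.95
eef_pos: [0.4936, 0.2565, 0.1808]
ee_rot: [2.83, 0.001, 1.505]
ft_force: [0.5, -0.5, -2.5]
gripper_width: 0.0095
```

```bash
python3 look.py 8; python3 ov.py 8
```

```text
tray [0.5359 0.2529 0.0993] yaw -3.7701707228922716 F [ 0.5313 -0.4929 -2.5114] T [0.0194 0.6459 0.0137] w 0.009490291654262403 v 0.006173727609521472
```

View pics/o8.png

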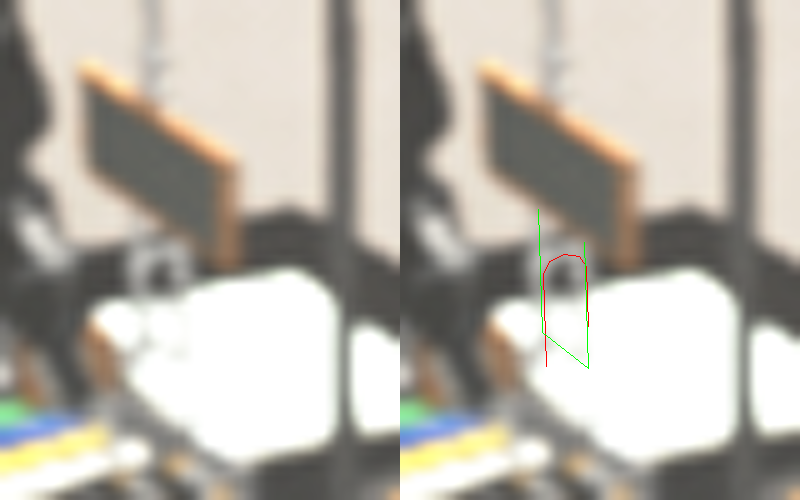

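View pics/p8.png

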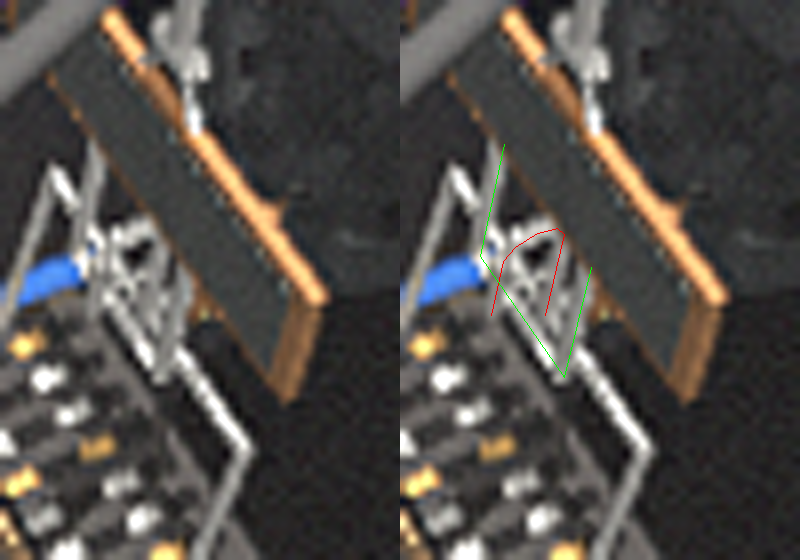

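```bash
python3 - <<'E'
from h import *
np.set_printoptions(suppress=True,precision=4)
for nm in ['scene8','side8']:
    s=pickle.load(open(nm+'.pkl','rb'));W=world(s);M=tray(s['st']);L=(W-M[:3,3])@M[:3,:3]
    m=(np.abs(L[...,0])<.022)&(np.abs(L[...,1])<.014)&(L[...,2]>.105)&(L[...,2]<.16)
    v,u=np.where(m); P=L[m];o=np.argsort(-P[:,2])
    print(nm,len(P),P[:,2].max())
    for z0 in np.arange(.106,.15,.006):
        q=P[(P[:,2]>=z0)&(P[:,2]<z0+.006)]
        if len(q): print(round(z0,3),len(q),'x',np.sort((q[:,0]*1000).round(0)))
    m=(np.abs(L[...,0])<.02)&(np.abs(L[...,1])<.04)&(L[...,2]>.09)&(L[...,2]<.108)&(np.abs(L[...,1])>.006)
    print('bar?',L[m].mean(0),len(L[m]))
E
```

```text
scene8 75 0.15947979754952643
0.106 5 x [-8. -6. -6. -4. 11.]
0.112 12 x [-10.  -7.  -6.  -3.  -2.   4.   5.   8.  11.  13.  13.  14.]
0.118 10 x [-8. -8. -7. -6. -5.  1.  3. 12. 12. 13.]
0.124 10 x [-8. -8. -7. -6. -5. 10. 13. 14. 14. 15.]
0.13 8 x [-7. -7. 11. 12. 12. 13. 13. 16.]
0.136 10 x [-4.  5.  6.  7. 10. 10. 11. 12. 12. 12.]
0.142 13 x [-1. -0. -0.  1.  3.  3.  4.  5.  5.  6.  8.  9. 10.]
bar? [-0.0039  0.0079  0.0988] 65
side8 19 0.15815365541922324
0.106 1 x [-12.]
0.112 3 x [-12.  -6.  -4.]
0.118 2 x [-14. -13.]
0.124 1 x [-11.]
0.13 2 x [-13. -13.]
0.136 3 x [-12.  -7.  -6.]
0.142 4 x [-11.  -4.  -1.   1.]
bar? [-0.0084 -0.012   0.0999] 15
```

Call:
arm_command --series "0 -0.0012 0.0038 0 0 0 0;0 -0.0025 0.0076 0 0 0 0;0 -0.0037 0.0114 0 0 0 0;0 -0.0046 0.0143 0 0 0 0;0 -0.0055 0.0171 0 0 0 0;0 -0.0061 0.019 0 0 0 0"

```text
t: 11.65
eef_pos: [0.4937, 0.2566, 0.1608]
ee_rot: [2.829, 0.001, 1.505]
ft_force: [0.0, -0.2, 1.2]
gripper_width: 0.0095
```

```bash
python3 look.py 9; python3 ov.py 9
```

```text
tray [0.536  0.253  0.0793] yaw -3.753305004274317 F [ 0.0301 -0.167   1.1879] T [-0.0176  0.2357 -0.0333] w 0.009501009379856113 v 0.06337142602611767
```

View pics/p9.png

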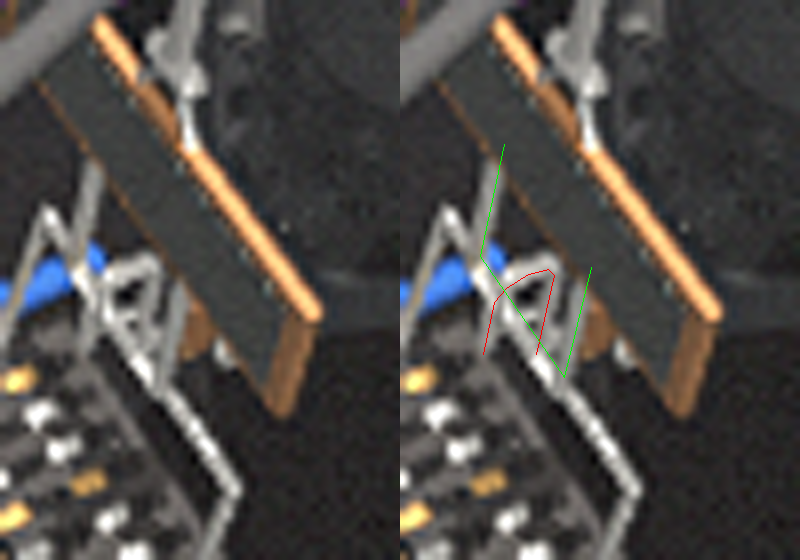

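Call:
arm_command --series "0 -0.0006 0.002 0 0 0 0;0 -0.0012 0.0038 0 0 0 0;0 -0.0018 0.0057 0 0 0 0;0 -0.0018 0.0057 0 0 0 0"

```text
t: 12.15
eef_pos: [0.4937, 0.2565, 0.1548]
ee_rot: [2.829, 0.001, 1.505]
ft_force: [-0.5, 0.1, 1.8]
gripper_width: 0.0092
```

```bash
python3 look.py 10; python3 ov.py 10
```

```text
tray [0.536  0.2529 0.0733] yaw -3.756573312671624 F [-0.5397  0.0921  1.7567] T [-0.0066  0.132   0.0145] w 0.00920080517558304 v 0.010514905208923953
```

View pics/p10.png

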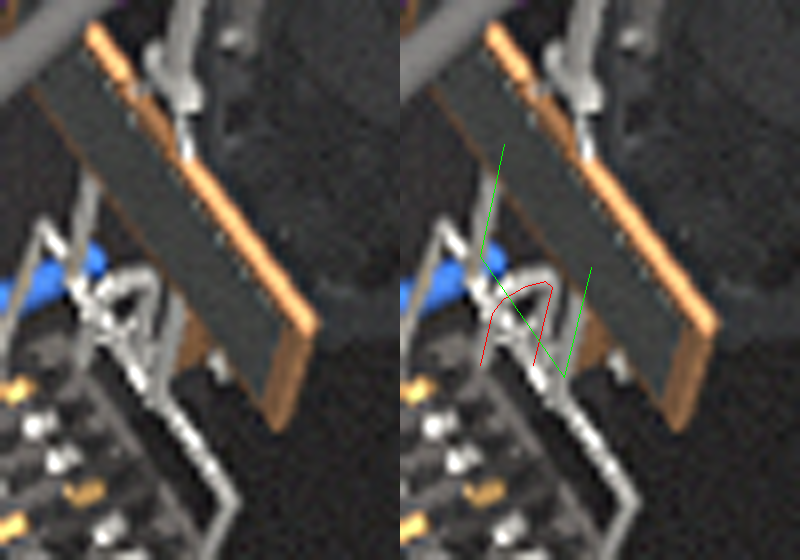

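Call:
arm_command --series "0 -0.0006 0.002 0 0 0 0;0 -0.0012 0.0038 0 0 0 0;0 -0.0018 0.0057 0 0 0 0;0 -0.0025 0.0076 0 0 0 0;0 -0.0031 0.0095 0 0 0 0;0 -0.0031 0.0095 0 0 0 0"

```text
t: 12.85
eef_pos: [0.4937, 0.2565, 0.1448]
ee_rot: [2.829, 0.002, 1.505]
ft_force: [0.4, 0.2, 4.3]
gripper_width: 0.0092
```

```bash
python3 look.py 11
```

```text
tray [0.536  0.2529 0.0633] yaw -3.753561419387651 F [0.4137 0.2009 4.2847] T [ 0.0521 -0.2034  0.0626] w 0.009249267769678143 v 0.011794531438723565
```

Call:
arm_command --series "0 -0.0005 0.0014 0 0 0 0;0 -0.0009 0.0028 0 0 0 0;0 -0.0014 0.0043 0 0 0 0;0 -0.0018 0.0057 0 0 0 0;0 -0.0018 0.0057 0 0 0 0"

```text
t: 13.45
eef_pos: [0.4938, 0.2565, 0.1391]
ee_rot: [2.829, 0.001, 1.505]
ft_force: [-1.0, -0.0, 6.0]
gripper_width: 0.0093
```

```bash
python3 look.py 12; python3 ov.py 12
```

```text
tray [0.5362 0.2529 0.0576] yaw -3.7579203935032206 F [-0.9644 -0.0283  6.0118] T [-0.0238 -0.3745  0.0182] w 0.009312004509297844 v 0.006230969180833717
```

View pics/p12.png

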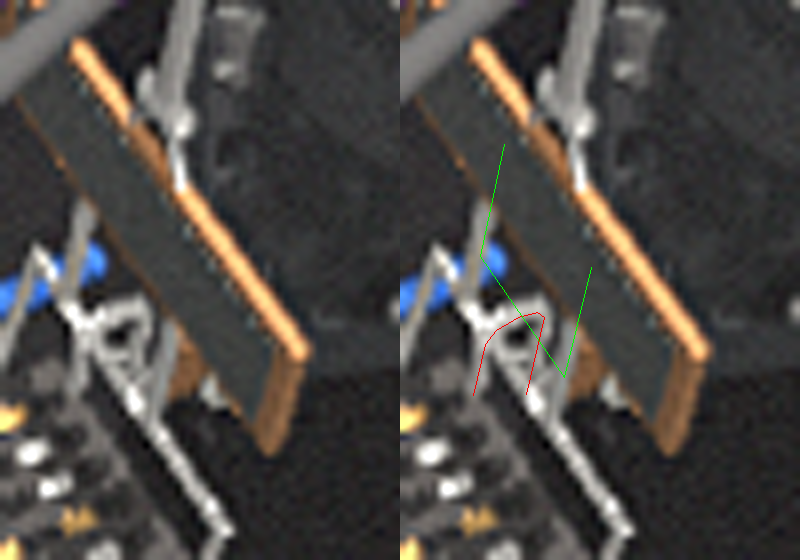

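View pics/L12.png

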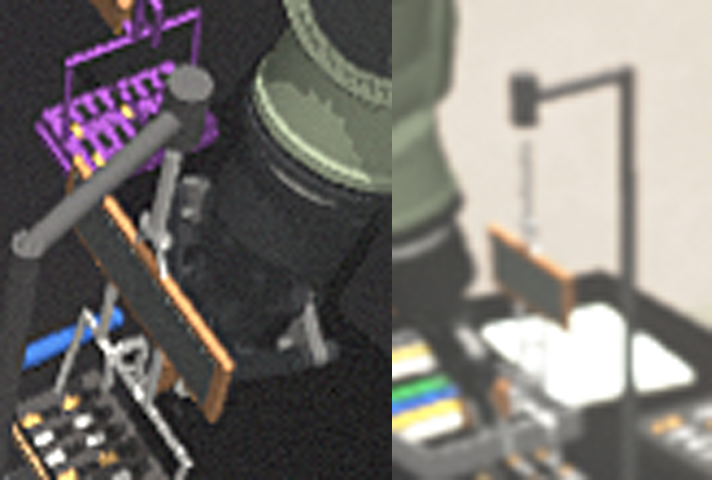

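Call:
arm_command --series "0 -0.0003 0.001 0 0 0 0;0 -0.0006 0.0019 0 0 0 0;0 -0.0009 0.0029 0 0 0 0;0 -0.0009 0.0029 0 0 0 0"

```text
t: 13.95
eef_pos: [0.4935, 0.2564, 0.1357]
ee_rot: [2.83, 0.002, 1.505]
ft_force: [0.2, 1.0, 0.3]
gripper_width: 0.0094
```

```bash
python3 look.py 13; python3 ov.py 13; python3 - <<'E'
from h import *
for t in ['8','9','10','11','12','13']:
    s=pickle.load(open('scene%s.pkl'%t,'rb'));W=world(s);M=tray(s['st']);hsv=cv2.cvtColor(s['frame'],cv2.COLOR_RGB2HSV)
    m=(np.abs(W[...,0]-.538)<.012)&(np.abs(W[...,1]-.255)<.075)&(W[...,2]>.22)&(W[...,2]<.33)&(hsv[...,1]>90)&(hsv[...,0]<20)
    q=np.sort(W[m][:,2]); print(t,'board top',q[-30:-5].mean().round(4),'tray z',M[2,3].round(4),'bar in tray', (q[-30:-5].mean()-.105-M[2,3]).round(4))
E
```

```text
tray [0.5358 0.2527 0.0541] yaw -3.7595997373621253 F [0.1658 1.0087 0.2844] T [0.0734 0.2233 0.0531] w 0.009437575936283511 v 0.005417353289728314
8 board top 0.3056 tray z 0.0993 bar in tray 0.1013
9 board top 0.298 tray z 0.0793 bar in tray 0.1137
10 board top 0.2921 tray z 0.0733 bar in tray 0.1138
11 board top 0.2846 tray z 0.0633 bar in tray 0.1163
12 board top 0.28 tray z 0.0576 bar in tray 0.1174
13 board top 0.2966 tray z 0.0541 bar in tray 0.1374
```

View pics/p13.png

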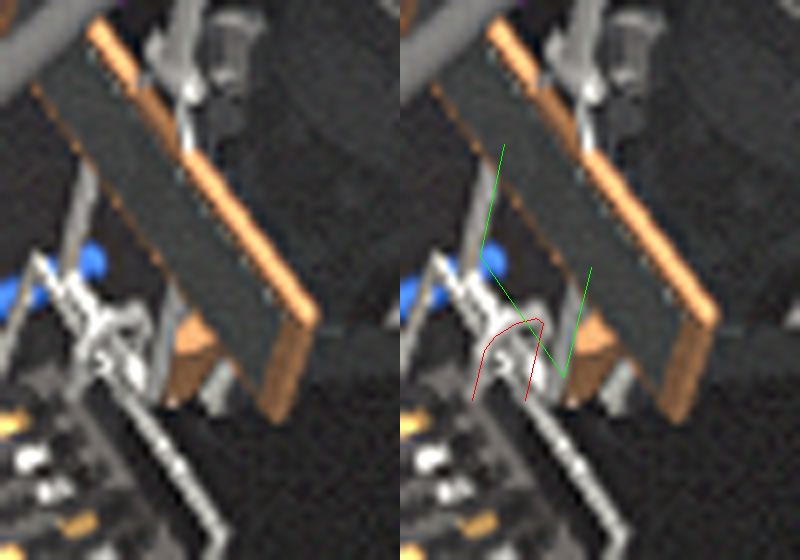

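Call:
arm_command --series "0 0 0 0 0 0 0.0094;0 0 0 0 0 0 0.011;0 0 0 0 0 0 0.016;0 0 0 0 0 0 0.022;0 0 0 0 0 0 0.03;0 0 0 0 0 0 0.04;0 0 0 0 0 0 0.055;0 0 0 0 0 0 0.055"

```text
t: 14.85
eef_pos: [0.4938, 0.2565, 0.136]
ee_rot: [2.829, 0.001, 1.505]
ft_force: [-0.0, -0.4, -0.2]
gripper_width: 0.0552
```

```bash
python3 look.py 14; python3 ov.py 14; python3 -c "
from h import *
snap('wrist','w14')"
```

```text
tray [0.5361 0.2529 0.0545] yaw -3.760432422423169 F [-0.0481 -0.4026 -0.1855] T [ 0.0432  0.3602 -0.0173] w 0.05516183918330118 v 0.001287024432403103
```

View pics/w14.png

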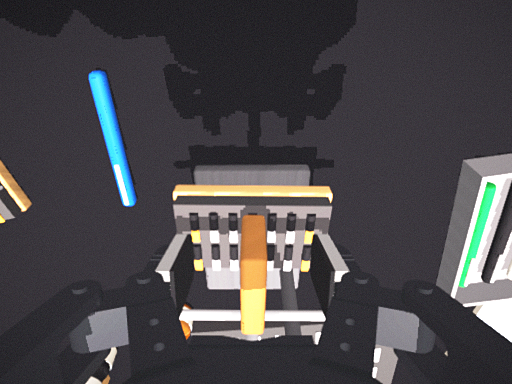

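View pics/p14.png

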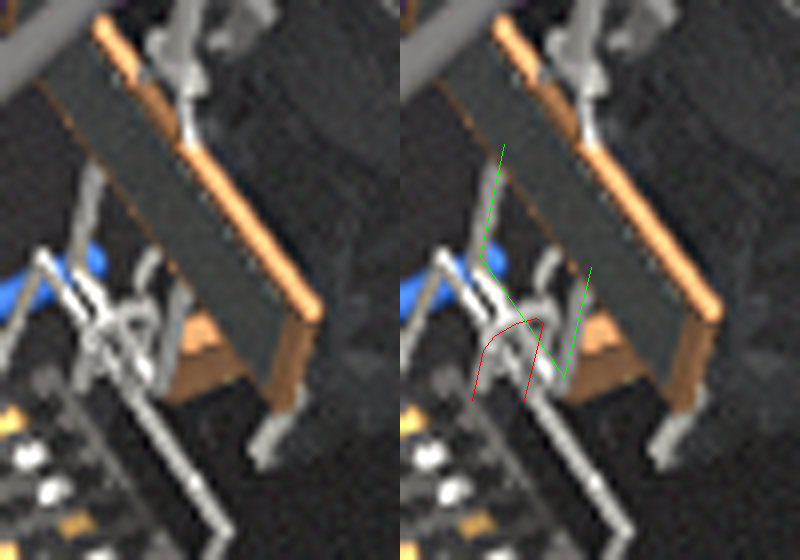

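Call:
arm_command --series "0 -0.006 -0.003 0 0 0 0.06;0 -0.014 -0.008 0 0 0 0.06;0 -0.024 -0.016 0 0 0 0.06;0 -0.036 -0.028 0 0 0 0.06;0 -0.048 -0.042 0 0 0 0.06;0 -0.06 -0.055 0 0 0 0.06;0 -0.07 -0.065 0 0 0 0.06;0 -0.07 -0.065 0 0 0 0.06"

```text
t: 15.8
eef_pos: [0.4061, 0.2629, 0.1774]
ee_rot: [2.829, 0.001, 1.507]
ft_force: [0.4, -0.2, -0.5]
gripper_width: 0.0601
```

```bash
cat > chk.py <<'E'
import sys
from h import *
np.set_printoptions(suppress=True,precision=4)
s=snap('scene','scene'+sys.argv[1]);s2=snap('side','side'+sys.argv[1]);snap('wrist','wrist'+sys.argv[1])
st=env.read_state();print(st['t'],st['eef_pos'],st['ft_force'],abs(st['joint_velocities']).max())
W=world(s);hsv=cv2.cvtColor(s['frame'],cv2.COLOR_RGB2HSV)
m=(np.abs(W[...,0]-.538)<.015)&(np.abs(W[...,1]-.255)<.075)&(W[...,2]>.22)&(W[...,2]<.33)&(hsv[...,1]>90)&(hsv[...,0]<20)
q=np.sort(W[m][:,2]);bt=q[-30:-5].mean();print('board top',bt,'bar z',bt-.106)
m=(np.abs(W[...,0]-.54)<.05)&(np.abs(W[...,1]-.255)<.075)&(W[...,2]>.03)&(W[...,2]<.10)
P=W[m];print('base',len(P),np.percentile(P,[2,98],axis=0),cv2.minAreaRect((P[:,:2]*1000).astype(np.float32)))
A=np.c_[P[:,:2],np.ones(len(P))];
a=cv2.imread('pics/scene%s.png'%sys.argv[1])[230:350,300:400];b=cv2.imread('pics/side%s.png'%sys.argv[1])[90:190,190:250]
cv2.imwrite('pics/L%s.png'%sys.argv[1],np.hstack([cv2.resize(a,(500,600),interpolation=cv2.INTER_CUBIC),cv2.resize(b,(300,500),interpolation=cv2.INTER_CUBIC)[:, :].copy() if 0 else cv2.copyMakeBorder(cv2.resize(b,(300,500),interpolation=cv2.INTER_CUBIC),0,100,0,0,0)]))
E
python3 chk.py 15
```

```text
15.95 [0.4077 0.2621 0.1762] [0.6607 0.4812 0.2466] 0.007971905597822182
board top 0.2988251584101999 bar z 0.19282515841019993
base 1134 [[0.5112 0.2056 0.0612]
 [0.5712 0.3099 0.0865]] ((539.8587646484375, 256.4080810546875), (110.75244903564453, 62.48560333251953), 85.82122039794922)
```

View pics/L15.png

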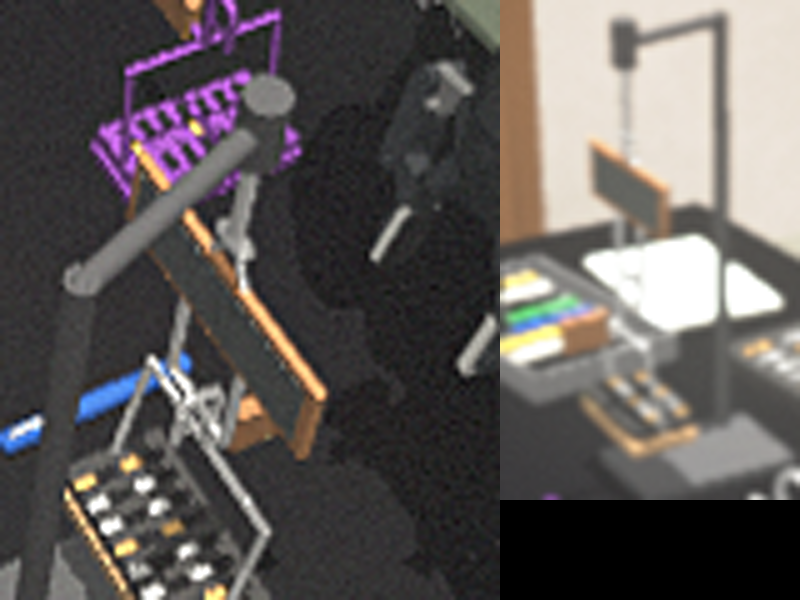

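View pics/wrist15.png

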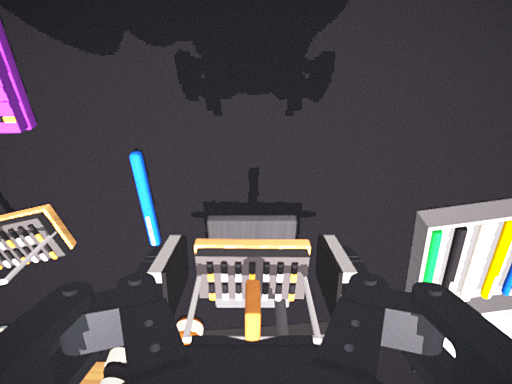

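Call:
arm_command --series "0 0 -0.01 0 0 0 0.06;0 0 -0.02 0 0 0 0.06;0 0 -0.03 0 0 0 0.06;0 0 -0.03 0 0 0 0.06;0 0 -0.03 0 0 0 0.06;0 0 -0.03 0 0 0 0.06;0 0 -0.03 0 0 0 0.06;0 0 -0.03 0 0 0 0.06"

```text
t: 16.75
eef_pos: [0.3982, 0.2628, 0.2046]
ee_rot: [2.83, 0.002, 1.505]
ft_force: [0.7, -0.3, 0.8]
gripper_width: 0.06
```

Call:
arm_command --series "0 0 0 0 0 0 0.06;0 0 0 0 0 0 0.06;0 0 0 0 0 0 0.06;0 0 0 0 0 0 0.06;0 0 0 0 0 0 0.06;0 0 0 0 0 0 0.06;0 0 0 0 0 0 0.06;0 0 0 0 0 0 0.06"

```text
t: 17.55
eef_pos: [0.3981, 0.2629, 0.2049]
ee_rot: [2.829, 0.001, 1.505]
ft_force: [0.3, 0.2, -0.6]
gripper_width: 0.06
```

```bash
python3 chk.py 16; python3 chk.py 17; python3 - <<'E'
from h import *
np.set_printoptions(suppress=True,precision=4)
f=lambda n:pickle.load(open(n+'.pkl','rb'))['frame'].astype(int)
for a,b in [('scene15','scene16'),('scene16','scene17'),('side15','side16'),('side16','side17')]:
    d=np.abs(f(a)-f(b)).max(2); r=d[290:350,300:370] if 'scene' in a else d[110:190,195:240]; print(a,b,(r>40).sum(), r.mean())
for t in ['8','13','14','17']:
    s=pickle.load(open('scene%s.pkl'%t,'rb'));W=world(s);M=tray(s['st'])
    m=(np.abs(W[...,0]-.54)<.05)&(np.abs(W[...,1]-.255)<.075)&(W[...,2]>.03)&(W[...,2]<.13)
    P=W[m]; 
    h=cv2.cvtColor(s['frame'],cv2.COLOR_RGB2HSV)[m]; 
    A=np.c_[P[:,0]-.54,P[:,1]-.255,np.ones(len(P))]; top=P[P[:,2]>np.percentile(P[:,2],50)]
    print(t,'assumed tray z',M[2,3],'pct',np.percentile(P[:,2],[10,30,50,70,90]))
s=pickle.load(open('scene17.pkl','rb'));W=world(s)
m=(np.abs(W[...,0]-.54)<.02)&(np.abs(W[...,1]-.255)<.014)&(W[...,2]>.165)&(W[...,2]<.215);P=W[m]
print('hook top z',np.sort(P[:,2])[-6:])
E
```

```text
17.7 [0.3982 0.2629 0.2049] [0.1086 0.7132 0.3616] 0.0013291458172546935
board top 0.2987350487521844 bar z 0.1927350487521844
base 1136 [[0.5117 0.2057 0.0595]
 [0.5711 0.3095 0.0864]] ((540.4246826171875, 255.98672485351562), (110.46177673339844, 61.0889892578125), 85.60980987548828)
17.85 [0.3982 0.2629 0.2049] [-0.4695  0.1512 -0.3245] 0.0005505258650741512
board top 0.29850340562897437 bar z 0.1925034056289744
base 1135 [[0.5108 0.206  0.0611]
 [0.5707 0.3097 0.0868]] ((539.8504638671875, 257.10101318359375), (109.72735595703125, 62.04628372192383), 86.75163269042969)
scene15 scene16 1 4.873571428571428
scene16 scene17 16 5.5285714285714285
side15 side16 0 1.5161111111111112
side16 side17 0 1.5822222222222222
8 assumed tray z 0.09932296211073668 pct [0.1094 0.1202 0.1222 0.1239 0.1261]
13 assumed tray z 0.05412848355266828 pct [0.0648 0.0753 0.0773 0.0791 0.0817]
14 assumed tray z 0.05447522801117022 pct [0.0672 0.0775 0.0798 0.0815 0.0841]
17 assumed tray z 0.12338110328587192 pct [0.0676 0.0775 0.0796 0.0814 0.0843]
hook top z [0.2006 0.201  0.201  0.2012 0.2016 0.2017]
```

View pics/L17.png

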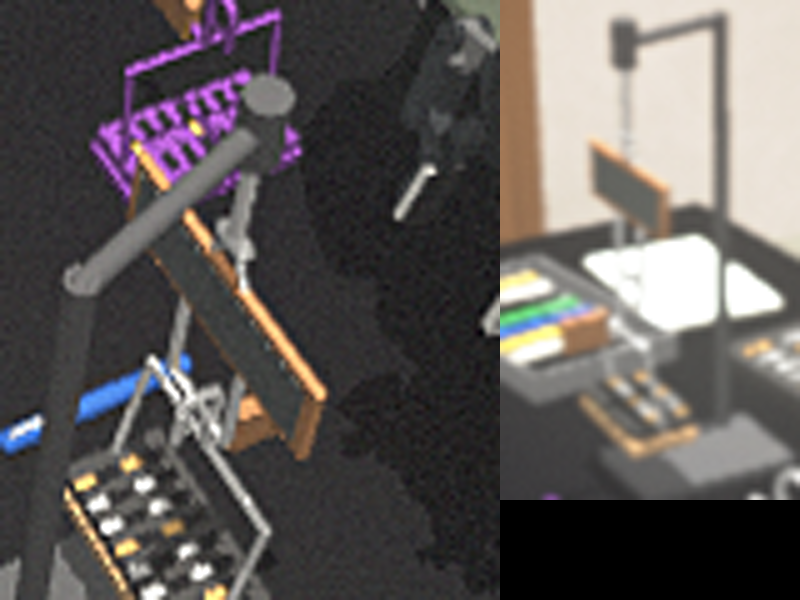

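```bash
python3 -c "
from h import *
print(env.close_job())"
```

```text
the job is handed in; nothing more can be done
None
```

The hook tray is hanging on the loop's lower bar, released and still. The job was handed in at about 18 s of the 59 s allowed; it reported no verdict.

**What I did:**
- I gripped the wood tray with the open hook by its tab and lifted it straight up. I carried it level past the ring tray and passed its hook through the loop above the bar.
- I drew it down in small steps. The pull on the loop rose to about 8.5 N at the last reading before the catch gave. It then dropped to about 2.8 N, roughly the tray's own weight.
- I then opened the fingers and backed away.

**Last checks:**
- **Seating:** the bar sits about 136 to 137 mm up in the tray frame, against a seat at 137 mm. The tray's underside is about 56 mm above the table.
- **Stillness:** three picture sets over about 2 s show no motion. The wrist force is back to noise.
- **Catch:** I could not see it closed at this resolution. I infer it from the sudden drop in force and the bar's 20 mm jump into the top of the hook.

**What went wrong or disagreed:**
- My first grasp, tilted 30°, ran a wrist joint to its limit and stopped off target. I regrasped at 18° before closing the fingers.
- The two fixed cameras differed by about 5 mm. I corrected them against the tray's known pose.
- The other things were not touched as far as the pictures show, but I did not measure their positions again.

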